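Take a cell strainer cascade apart, one strainer to a dish

TASK

The strainer cascade on the tube has drained. Take it apart from the top and stand each strainer upright in the glass dish whose rubber boot has its colour, so that the cell fractions stay apart: carry each one straight to its own dish without tipping it, and put none down on the table or in another dish. The dishes stay on the table, and the buffer bottle stays where it stands.

Things in the scene. Friction and masses are not known exactly. Their poses are not given: they have to be found in the camera images.
- strainer_red: red cell strainer (200 micrometre mesh), top of the stack; 29 mm high, 20 g. Basket 13 mm deep, 24 mm across (22 at its flat bottom); above it a collar 16 mm high, 35 mm across, with a tab level with its top, 16 mm wide, reaching 36 mm from the axis. Origin: centre of the underside; z up, x towards the tab. Grasp the collar from above, square to the tab, at most 12 mm below its top
- strainer_yellow: yellow cell strainer (100 micrometre mesh), second from the top; 29 mm high, 20 g. Basket 13 mm deep, 24 mm across (22 at its flat bottom); above it a collar 16 mm high, 35 mm across, with a tab level with its top, 16 mm wide, reaching 36 mm from the axis. Origin: centre of the underside; z up, x towards the tab. Grasp the collar from above, square to the tab, at most 12 mm below its top
- strainer_white: white cell strainer (70 micrometre mesh), third from the top; 29 mm high, 20 g. Basket 13 mm deep, 24 mm across (22 at its flat bottom); above it a collar 16 mm high, 35 mm across, with a tab level with its top, 16 mm wide, reaching 36 mm from the axis. Origin: centre of the underside; z up, x towards the tab. Grasp the collar from above, square to the tab, at most 12 mm below its top
- strainer_green: green cell strainer (40 micrometre mesh), lowest; 29 mm high, 20 g. Basket 13 mm deep, 24 mm across (22 at its flat bottom); above it a collar 16 mm high, 35 mm across, with a tab level with its top, 16 mm wide, reaching 36 mm from the axis. Origin: centre of the underside; z up, x towards the tab. Grasp the collar from above, square to the tab, at most 12 mm below its top
- dish_red: open glass dish in a red rubber boot, loose on the table; 70 mm across over the boot, 12 mm high, inside 55 mm across with a flat floor 2 mm thick; about 80 g. Origin: centre of the underside, z up. A strainer stands in it on the basket's bottom, its collar and tab then clear of the dish's wall
- dish_yellow: open glass dish in a yellow rubber boot, loose on the table; 70 mm across over the boot, 12 mm high, inside 55 mm across with a flat floor 2 mm thick; about 80 g. Origin: centre of the underside, z up. A strainer stands in it on the basket's bottom, its collar and tab then clear of the dish's wall
- dish_white: open glass dish in a white rubber boot, loose on the table; 70 mm across over the boot, 12 mm high, inside 55 mm across with a flat floor 2 mm thick; about 80 g. Origin: centre of the underside, z up. A strainer stands in it on the basket's bottom, its collar and tab then clear of the dish's wall
- dish_green: open glass dish in a green rubber boot, loose on the table; 70 mm across over the boot, 12 mm high, inside 55 mm across with a flat floor 2 mm thick; about 80 g. Origin: centre of the underside, z up. A strainer stands in it on the basket's bottom, its collar and tab then clear of the dish's wall
- tube_stand: grey round stand fixed to the table, 75 mm across, with an upright clear tube 30 mm across, rim 120 mm above the table (origin: centre of the underside, z up). On the rim sits the stack: each basket hangs loosely in the collar below (2.5 mm play), collar resting on collar, 16 mm a step, top at 184 mm; each lifts straight off. Neighbours' tabs point about a quarter turn apart
- bottle_buffer: loose clear bottle with a blue cap, 70 mm across and 129 mm high, 0.28 kg, standing among the dishes; to be left as it is. Origin: centre of its underside, z up
There are look-alikes about, which are no part of the job. What is shaped like the dish_yellow but brown or pink is not meant.

How it is judged (in metres and radians):
On the way, in this order (a step that is already met when the one before it is completed fails the run):
1. the red strainer stands upright on the floor of the red dish (horizontal distance between strainer_red and dish_red below 0.017 m and z of strainer_red in the frame of dish_red between -0.001 and 0.005 m and angle between strainer_red's own z axis and vertical below 0.12 rad), for 0.2 s.
2. the yellow strainer stands upright on the floor of the yellow dish (horizontal distance between strainer_yellow and dish_yellow below 0.017 m and z of strainer_yellow in the frame of dish_yellow between -0.001 and 0.005 m and angle between strainer_yellow's own z axis and vertical below 0.12 rad), for 0.2 s.
3. the white strainer stands upright on the floor of the white dish (horizontal distance between strainer_white and dish_white below 0.017 m and z of strainer_white in the frame of dish_white between -0.001 and 0.005 m and angle between strainer_white's own z axis and vertical below 0.12 rad), for 0.2 s.
4. the green strainer stands upright on the floor of the green dish (horizontal distance between strainer_green and dish_green below 0.017 m and z of strainer_green in the frame of dish_green between -0.001 and 0.005 m and angle between strainer_green's own z axis and vertical below 0.12 rad), for 0.2 s.
At the end, for the whole second after the job is handed in: Each strainer stands upright (within 7 degrees) on the floor of the dish of its own colour (anywhere inside it: axis within 17 mm of the dish's centre, underside within 5 mm of the dish's underside), released and at rest, and the dishes lie flat on the table (all of step 1 and all of step 2 and all of step 3 and all of step 4 and contact force between each of strainer_red, strainer_yellow, strainer_white, strainer_green and the fingers below 0.05 N and linear speed of each of strainer_red, strainer_yellow, strainer_white, strainer_green below 0.02 m/s and height (world z) of each of dish_red, dish_yellow, dish_white, dish_green below 0.004 m and angle between each of dish_red, dish_yellow, dish_white, dish_green's own z axis and vertical below 0.08 rad); the robot touches nothing.
It fails at once if a strainer is tipped by more than about 35 degrees (angle between any of strainer_red, strainer_yellow, strainer_white, strainer_green's own z axis and vertical above 0.61 rad).
It fails at once if a strainer is put down on the table or in another dish ((height (world z) of strainer_red below 0.008 m and horizontal distance between strainer_red and dish_red above 0.03 m) or (height (world z) of strainer_yellow below 0.008 m and horizontal distance between strainer_yellow and dish_yellow above 0.03 m) or (height (world z) of strainer_white below 0.008 m and horizontal distance between strainer_white and dish_white above 0.03 m) or (height (world z) of strainer_green below 0.008 m and horizontal distance between strainer_green and dish_green above 0.03 m)).
It fails at once if the buffer bottle is shoved by more than 30 mm or knocked over (distance of bottle_buffer from where it was at the start of the episode above 0.03 m or angle between bottle_buffer's own z axis and vertical above 0.3 rad).
It also fails if it takes over 120 s, if anything falls off the work surface, if the arm or the gripper's body presses on something with over 40 N, if the wrist force passes 120 N, or if a joint passes its speed limit or range.

ROBOT

A 6-joint arm with a two-finger parallel gripper is mounted at the origin on a cart in front of the work surface, level with it; the furniture and walls round the work are solid. World frame = base frame: x ahead of the robot, y to its left, z up, the work surface at z = 0. Lengths are in m, angles in degrees, forces in N, time in s.
With the tool pointing down it reaches from about 0.3 to 0.75 m from the base axis. Payload 8.5 kg.
Tool frame: the origin (TCP) lies midway between the tips of the shut fingers; the grasp point (between the pads) lies 19 mm behind it (env.grip_depth is the distance from the TCP to the grasp point, in m); y points along the fingers, x is the direction in which the jaws open and shut, and the axes are right-handed (so a half turn about y gives the same grasp; the last joint's range is limited). The gripper opens to 85 mm and grips with 20 to 120 N. Pads are 22 mm wide; open, the fingers measure 114 mm over their backs; the gripper's body (76 mm by 85 mm) begins 54 mm behind the grasp point. The pads swing forward as they close: fully open they stand 13 mm farther back than shut.
Start: joints at [-88.539, 21.807, 74.336, -0, 83.858, -12.336], TCP at [0.131, -0.534, 0.231] pointing down, gripper open.
Joint ranges: [-178.18, 178.18], [-50.72, 133.34], [12.68, 142.11], [-81.47, 261.47], [9.98, 163.14], [-165.26, 165.26]. Speed limits (degrees/s): [136.94, 136.94, 180, 180, 180, 180].

INTERFACE

Orientations are given as a 3x3 rotation matrix whose columns are the frame's x, y, z axes.
In Python, from rig import env gives the robot as it stands.
- The arm moves only by the shell command python3 -m inch 'ROWS' [FORCE]. ROWS is JSON, a list that holds one entry, the list of rows, each a list of 7 numbers: the gripper command: -1 is shut, 1 is fully open, values between are in proportion, then the shift along the world's x, y, z in cm, then the turn, a rotation vector about the world's x, y, z in degrees. In form: [[[grip, dx, dy, dz, rx, ry, rz], ...]]. A call has 1 to 20 rows; each row is the pose to reach, as a shift and turn from the pose commanded when the call began; what a row does not reach only later rows make up. A row lasts 1/8 s, in which the tool goes at most 62.5 mm and 10.7 degrees, less where a joint would pass 70% of its speed; a pose out of reach is approached as far as the arm can. A call with a gripper value outside its range is refused whole. The fingers move at their own pace and stop on an object; FORCE is the grip in N (left out, the last holds). Time passes only in rows, so rows that repeat a pose let the fingers close. It gives the time, the measured TCP pose, the force and the opening at its end, in the units of the state.
- env.observe(): the state, without advancing time (a new reading comes with each control period).
- env.get_image(name): name is "side" or "top" or "wrist"; returns a dict with "frame" (384x512x3 uint8, red, green, blue), "mtx" (3x3 intrinsics, pixels), "distortion" ([k1, k2, p1, p2, k3] as OpenCV has them; the pictures are not rectified), "rvec" (rotation vector, rad) and "tvec" (3), from world to camera coordinates, as OpenCV has them. Camera axes: x right, y down, z forward; pixel columns grow to the right and rows downward; lengths in m; the calibration is good to about 2 mm. A picture is of the moment at which its call begins. There is no depth.
- env.close_job(): hands the job in, once; it reports no verdict.
The state is a dict: "time_s": time; "q": joint angles; "qvel": joint speeds; "joint_efforts": joint torques, N m; "position": TCP position; "tool_rot": TCP orientation; "ft_force": force on the tool from outside, world axes, zero at the start; "wrist_torque": the same for the moment, N m; "grip_width": finger opening in m.
Only numpy, scipy, OpenCV 4.12 (cv2) and the standard library are available. Lean on these libraries where they do the work, as an engineer would, in place of code of your own. Each camera call takes 0.05 s, during which the arm holds its last target.

## Working session

There is one attempt and no reset: what is moved stays moved. The work goes in short steps, Python scripts to look and compute and a shell command to move; the robot and the scene stay as the last step left them, time stands still between calls to the robot, and variables do not carry over. Pictures are saved under pics/ and viewed, and the job is handed in when it is done.

```bash
mkdir -p pics; ls
cat > h.py <<'E'
from rig import env
import numpy as np, cv2
def snap(n,f):
    d=env.get_image(n); cv2.imwrite('pics/'+f,d['frame'][:,:,::-1]); 
    np.savez('pics/'+f+'.npz',**{k:np.array(d[k]) for k in('mtx','distortion','rvec','tvec','frame')}); return d
def load(f): return dict(np.load('pics/'+f+'.npz'))
def ray(d,u,v):
    p=cv2.undistortPoints(np.array([[[u,v]]],float),d['mtx'],d['distortion'])[0,0]
    R=cv2.Rodrigues(np.array(d['rvec'],float))[0]; t=np.array(d['tvec'],float).ravel()
    return -R.T@t, R.T@np.array([p[0],p[1],1])
def at(d,u,v,z):
    c,r=ray(d,u,v); return c+r*(z-c[2])/r[2]
def proj(d,P):
    return cv2.projectPoints(np.array(P,float).reshape(-1,1,3),np.array(d['rvec'],float),np.array(d['tvec'],float),d['mtx'],d['distortion'])[0][:,0]
E
python3 - <<'E'
from h import *
for n in('side','top','wrist'):
    d=snap(n,n+'0.png'); print(n,ray(d,256,192))
s=env.observe(); print(s['time_s'],s['position'],np.round(s['tool_rot'],3),s['grip_width'])
E
```

```text
pics
side (array([0.07213459, 0.62819202, 0.73362048]), array([ 0.44728804, -0.68510649, -0.57495687]))
top (array([ 0.39327831, -0.07689624,  1.09194935]), array([ 0.09989673,  0.03307168, -0.99466532]))
wrist (array([ 0.20994733, -0.51507077,  0.372664  ]), array([-0.30040585, -0.04891805, -0.95295473]))
0.15 [ 0.13115637 -0.53391099  0.23083874] [[ 0.238 -0.     0.971]
 [-0.971  0.001  0.238]
 [-0.001 -1.     0.   ]] 0.08551275839747516
```

View pics/top0.png

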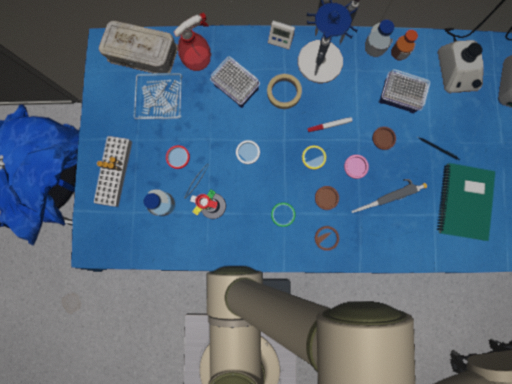

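View pics/side0.png

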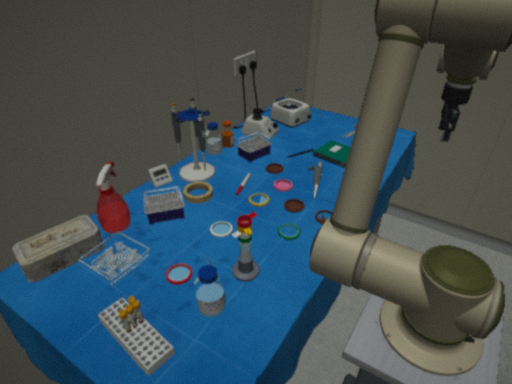

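View pics/wrist0.png

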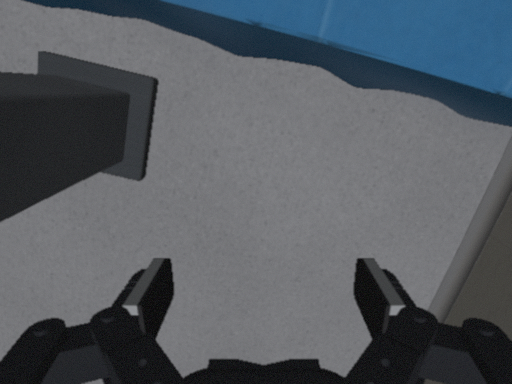

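Run:
```python
from h import *
d=load('top0.png'); f=d['frame'][:,:,::-1]
cv2.imwrite('pics/tc.png',cv2.resize(f[135:235,140:340],None,fx=4,fy=4,interpolation=cv2.INTER_CUBIC))
d=load('side0.png'); f=d['frame'][:,:,::-1]
cv2.imwrite('pics/sc.png',cv2.resize(f[190:330,150:310],None,fx=4.2,fy=4.2,interpolation=cv2.INTER_CUBIC))
```

```text
(no output)
```

View pics/tc.png

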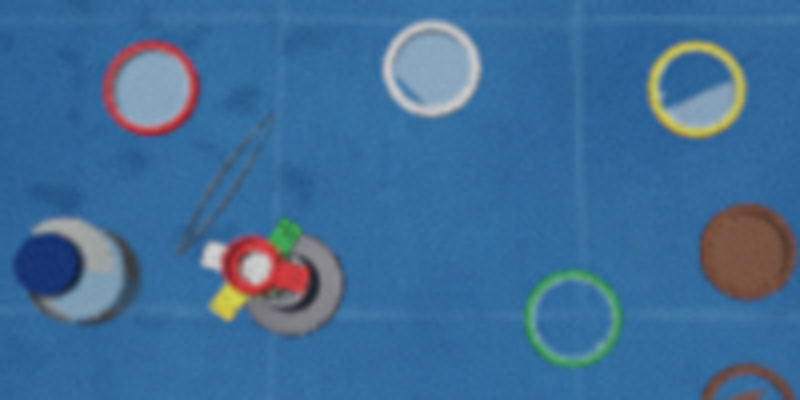

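View pics/sc.png

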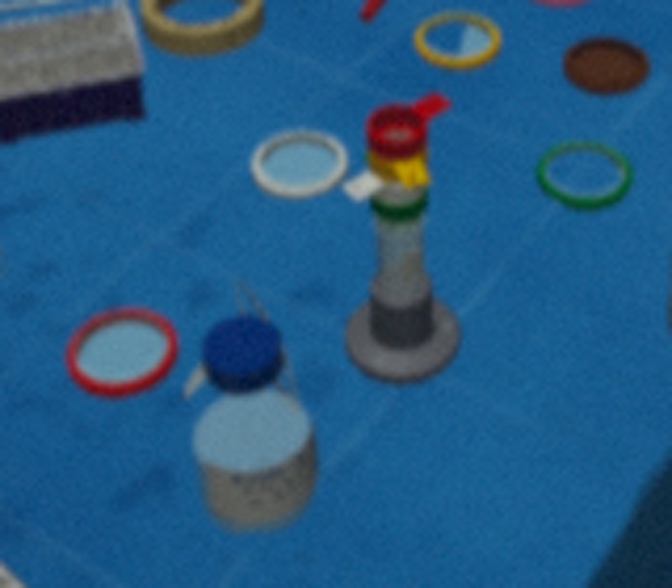

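The top view shows the red dish rim at (177.5,157), white (248,152), yellow (314,157) and green (283.3,214.5). The red collar is at about (203,201), with its tab pointing to (213,205). The yellow tab tip is at (196,211), white (193,199), green (212,193). The bottle cap is at (152,201).

```bash
cat > m.py <<'E'
from h import *
d=load('top0.png')
c=lambda x,y:(140+(x+.5)/4-.5,135+(y+.5)/4-.5)
for n,x,y,z in [('dred',152,88,.010),('dwhite',432,68,.010),('dyel',697,88,.010),('dgreen',573,319,.010),('base',293,284,.01),('redtop',252,267,.184),('redtab',294,276,.184),('yeltab',226,305,.166),('whtab',212,256,.150),('grtab',287,234,.134),('cap',48,265,.129)]:
    print(n,np.round(at(d,*c(x,y),z),4))
s=load('side0.png'); c2=lambda x,y:(150+x/4.2,190+y/4.2)
print('side')
for n,x,y,z in [('dred',123,351,.008),('dwhite',299,163,.008),('dyel',457,39,.008),('dgreen',585,174,.008),('redtop',397,131,.184),('redtab',440,103,.184),('whtab',360,185,.15),('yeltab',412,172,.166),('cap',243,340,.129)]:
    print(n,np.round(at(s,*c2(x,y),z),4))
E
python3 m.py
```

```text
dred [0.6041 0.1913 0.01  ]
dwhite [ 0.6204 -0.0148  0.01  ]
dyel [ 0.6073 -0.2083  0.01  ]
dgreen [ 0.4383 -0.1188  0.01  ]
base [0.4611 0.083  0.01  ]
redtop [0.4603 0.0826 0.184 ]
redtab [0.4551 0.0568 0.184 ]
yeltab [0.4379 0.1012 0.166 ]
whtab [0.4694 0.1142 0.15  ]
grtab [0.4854 0.0694 0.134 ]
cap [0.464  0.2258 0.129 ]
side
dred [0.6017 0.194  0.008 ]
dwhite [ 0.619  -0.0121  0.008 ]
dyel [ 0.6047 -0.2051  0.008 ]
dgreen [ 0.4365 -0.1159  0.008 ]
redtop [0.4563 0.0906 0.184 ]
redtab [0.4496 0.0558 0.184 ]
whtab [0.4703 0.1093 0.15  ]
yeltab [0.4409 0.0984 0.166 ]
cap [0.4649 0.2254 0.129 ]
```

```bash
python3 -m inch '[[[1,20,37,6,0,0,40],[1,33,61.7,6,0,0,64],[1,33,61.7,6,0,0,64],[1,33,61.7,6,0,0,64],[1,33,61.7,6,0,0,64],[1,33,61.7,6,0,0,64],[1,33,61.7,6,0,0,64],[1,33,61.7,6,0,0,64],[1,33,61.7,6,0,0,64],[1,33,61.7,6,0,0,64],[1,33,61.7,6,0,0,64],[1,33,61.7,6,0,0,64],[1,33,61.7,6,0,0,64],[1,33,61.7,6,0,0,64],[1,33,61.7,6,0,0,64],[1,33,61.7,6,0,0,64]]]' 40
python3 - <<'E'
from h import *
snap('wrist','w1.png');d=snap('side','s1.png');
print(np.round(env.observe()['q'],1))
cv2.imwrite('pics/s1c.png',cv2.resize(d['frame'][120:330,150:350,::-1],None,fx=2.8,fy=2.8))
E
```

```text
time_s: 2.15
position: [0.461, 0.0821, 0.2915]
tool_rot: [[0.977, 0.0, 0.213], [-0.213, -0.0, 0.977], [0.0, -1.0, -0.0]]
ft_force: [-0.3, -0.1, -0.4]
grip_width: 0.0857
[-4.4 11.2 79.7 -0.  89.2  7.9]
```

View pics/w1.png

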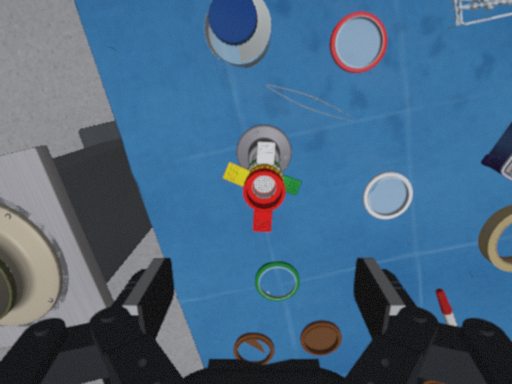

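View pics/s1c.png

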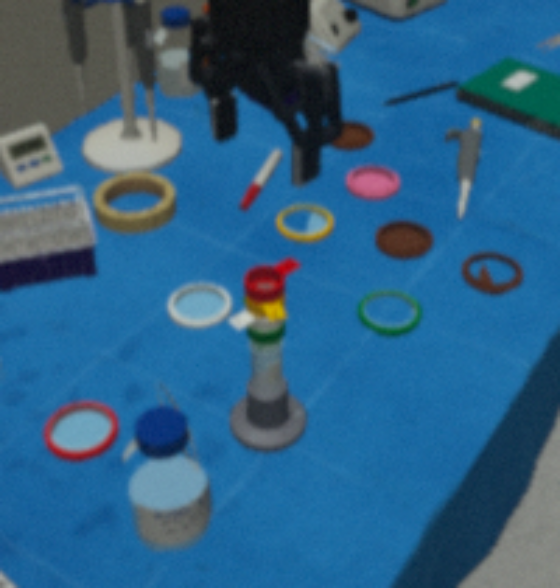

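Run:
```python
from h import *
s=env.observe(); print(s['time_s'],s['position'],np.round(s['q'],2),np.round(s['qvel'],2))
w=load('w1.png'); print('cam',ray(w,256,192)); print(proj(w,[s['position'],[.461,.083,.184]]))
sd=load('s1.png'); p=proj(sd,[s['position']]); print(p,(p-[150,120])*2.8)
t=load('top0.png')
```

```text
2.25 [0.46107999 0.08242739 0.29140383] [-4.39 11.18 79.66 -0.   89.16  7.86] [ 0.34  0.2  -0.16 -0.04 -0.07  0.01]
cam (array([0.4778603 , 0.16139284, 0.43330932]), array([-0.08726782, -0.29157667, -0.95295684]))
[[264.14439873 259.07169363]
 [263.62767057 192.92065134]]
[[243.84073069 181.72738806]] [[262.75404592 172.83668656]]
```

Run:
```python
from h import *
d=load('w1.png')
cv2.imwrite('pics/w1c.png',cv2.resize(d['frame'][110:250,190:340,::-1],None,fx=4,fy=4,interpolation=cv2.INTER_CUBIC))
```

```text
(no output)
```

View pics/w1c.png

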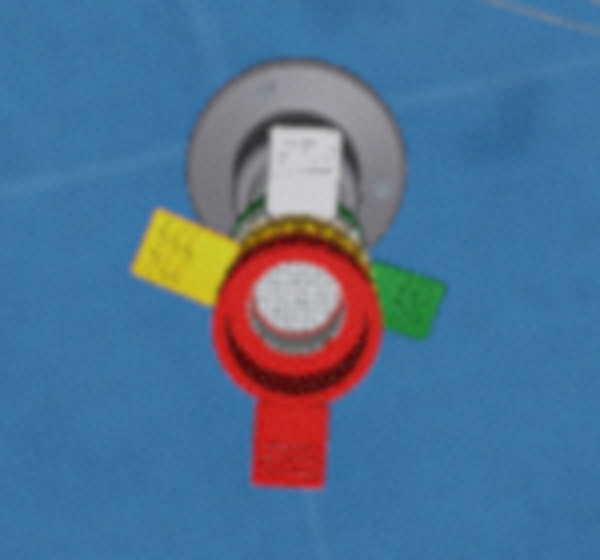

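```bash
cat > m2.py <<'E'
from h import *
def tabs(d,c,L):
    for n,(x,y),z in L: print(n,np.round(at(d,*c(x,y),z),4))
d=load('w1.png'); c=lambda x,y:(190+(x+.5)/4-.5,110+(y+.5)/4-.5)
P=at(d,*c(298,320),.184)[:2]; B=at(d,*c(297,165),.005)[:2]
print(P,B)
for n,x,y,z in [('red',288,487,.184),('yel',146,238,.168),('wh',304,128,.152),('gr',436,313,.136)]:
    q=at(d,*c(x,y),z)[:2]-P; print(n,np.round(q,4),np.hypot(*q),np.degrees(np.arctan2(q[1],q[0])))
E
python3 m2.py
```

```text
[0.46200225 0.08569268] [0.46193261 0.08523018]
red [-0.01   -0.0363] 0.03761770236180854 -105.48561509596745
yel [-0.0289  0.02  ] 0.03518541117142014 145.32517055379677
wh [0.0087 0.0334] 0.034499110028393676 75.47620363613674
gr [ 0.0303 -0.02  ] 0.036305311783198534 -33.394585702854236
```

```bash
python3 -m inch '[[[1,0,0.15,-3,0,0,-3],[1,0,0.15,-7,0,0,-3],[1,0,0.15,-10,0,0,-3],[1,0,0.15,-11.8,0,0,-3],[1,0,0.15,-11.8,0,0,-3],[1,0,0.15,-11.8,0,0,-3],[1,0,0.15,-11.8,0,0,-3]]]' 30
python3 - <<'E'
from h import *
d=snap('side','s2.png');
cv2.imwrite('pics/s2c.png',cv2.resize(d['frame'][160:290,190:320,::-1],None,fx=4.5,fy=4.5))
E
```

```text
time_s: 3.12
position: [0.4615, 0.0844, 0.1742]
tool_rot: [[0.965, 0.002, 0.262], [-0.262, -0.0, 0.965], [0.002, -1.0, 0.0]]
ft_force: [-0.5, 0.3, 0.2]
grip_width: 0.0853
```

View pics/s2c.png

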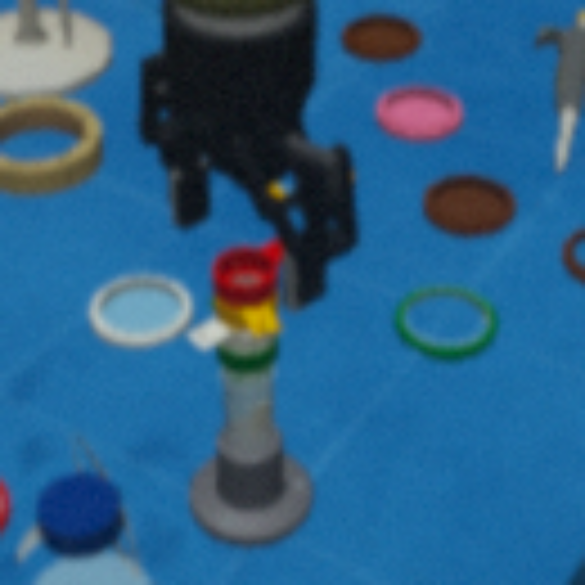

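```bash
python3 -m inch '[[[-1,0,0,0,0,0,0],[-1,0,0,0,0,0,0],[-1,0,0,0,0,0,0],[-1,0,0,0,0,0,0],[-1,0,0,0,0,0,0],[-1,0,0,0,0,0,0]]]' 30
python3 - <<'E'
from h import *
d=snap('side','s3.png');
cv2.imwrite('pics/s3c.png',cv2.resize(d['frame'][160:290,190:320,::-1],None,fx=4.5,fy=4.5))
E
```

```text
time_s: 3.92
position: [0.4613, 0.0844, 0.1735]
tool_rot: [[0.965, 0.001, 0.262], [-0.262, -0.0, 0.965], [0.001, -1.0, 0.0]]
ft_force: [1.1, -0.3, 3.7]
grip_width: 0.0356
```

View pics/s3c.png

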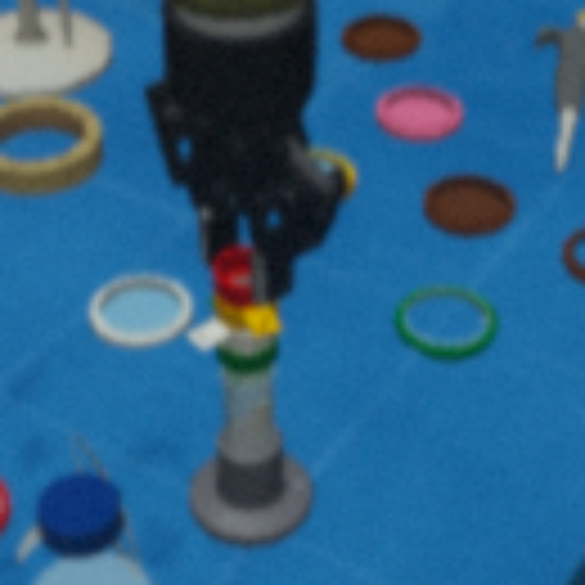

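```bash
python3 -m inch '[[[-1,0,0,0.5,0,0,0],[-1,0,0,1,0,0,0],[-1,0,0,1.5,0,0,0],[-1,0,0,2.2,0,0,0],[-1,0,0,3.2,0,0,0],[-1,0,0,4.5,0,0,0],[-1,0,0,6,0,0,0],[-1,0,0,6,0,0,0]]]'
python3 - <<'E'
from h import *
d=snap('side','s4.png');
cv2.imwrite('pics/s4c.png',cv2.resize(d['frame'][160:290,190:320,::-1],None,fx=4.5,fy=4.5))
E
```

```text
time_s: 4.97
position: [0.4616, 0.0844, 0.2346]
tool_rot: [[0.965, 0.003, 0.262], [-0.262, -0.0, 0.965], [0.003, -1.0, 0.001]]
ft_force: [0.8, 0.8, 0.6]
grip_width: 0.0351
```

View pics/s4c.png

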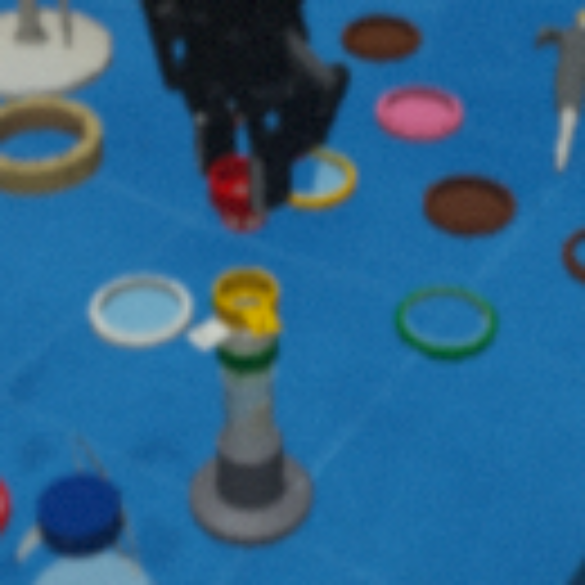

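```bash
python3 -m inch '[[[-1,4,3,0,0,0,0],[-1,8,6,0,0,0,0],[-1,12,9,0,0,0,0],[-1,14.1,10.8,-2,0,0,0],[-1,14.1,10.8,-6,0,0,0],[-1,14.1,10.8,-10,0,0,0],[-1,14.1,10.8,-14,0,0,0],[-1,14.1,10.8,-17,0,0,0],[-1,14.1,10.8,-18,0,0,0],[-1,14.1,10.8,-18,0,0,0],[-1,14.1,10.8,-18,0,0,0]]]'
python3 - <<'E'
from h import *
d=snap('side','s5.png');
cv2.imwrite('pics/s5c.png',cv2.resize(d['frame'][190:330,120:260,::-1],None,fx=4.2,fy=4.2))
E
```

```text
time_s: 6.4
position: [0.6028, 0.1925, 0.0546]
tool_rot: [[0.965, 0.002, 0.262], [-0.262, 0.0, 0.965], [0.002, -1.0, 0.001]]
ft_force: [0.3, -0.5, 0.2]
grip_width: 0.0356
```

View pics/s5c.png

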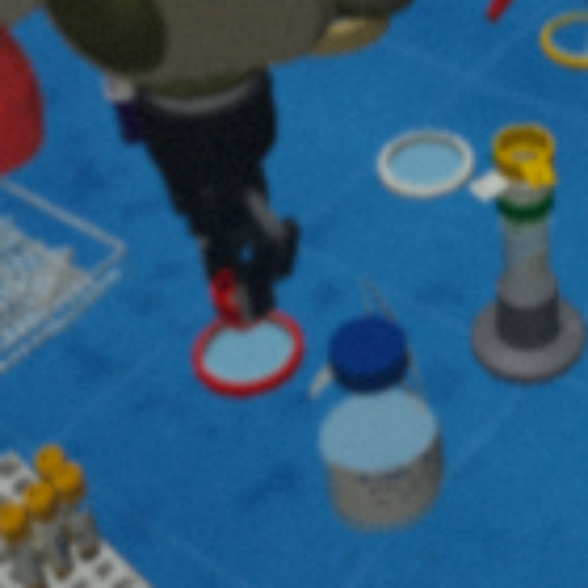

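```bash
python3 - <<'E'
from h import *
d=load('s5.png'); print((proj(d,[[.603,.1925,.036],[.603,.1925,.065],[.603,.1925,.008]])-[120,190])*4.2)
E
python3 -m inch '[[[-1,0,0,-1.5,0,0,0],[-1,0,0,-2.6,0,0,0],[-1,0,0,-3.1,0,0,0],[-1,0,0,-3.3,0,0,0],[-1,0,0,-3.4,0,0,0],[-1,0,0,-3.4,0,0,0]]]'
```

```text
[[243.46661608 318.17364818]
 [237.34599817 285.41670197]
 [249.17931888 348.68606177]]
time_s: 7.2
position: [0.6018, 0.1924, 0.0205]
tool_rot: [[0.965, -0.0, 0.262], [-0.262, -0.0, 0.965], [-0.0, -1.0, -0.0]]
ft_force: [-5.3, -2.2, 10.4]
grip_width: 0.0351
```

```bash
python3 -m inch '[[[-1,0,0,0.1,0,0,0],[-0.1,0,0,0.1,0,0,0],[0.2,0,0,0.1,0,0,0],[0.4,0,0,0.1,0,0,0],[0.4,0,0,0.1,0,0,0],[0.4,0,0,0.2,0,0,0],[0.4,0,0,1,0,0,0],[0.4,0,0,3,0,0,0],[0.4,0,0,7,0,0,0],[0.4,0,0,12,0,0,0],[0.4,0,0,17,0,0,0],[0.4,0,0,21,0,0,0],[0.4,0,0,24,0,0,0],[0.4,0,0,24,0,0,0]]]'
python3 - <<'E'
from h import *
d=snap('side','s6.png');
cv2.imwrite('pics/s6c.png',cv2.resize(d['frame'][190:330,120:260,::-1],None,fx=4.2,fy=4.2))
E
```

```text
time_s: 8.95
position: [0.6027, 0.1925, 0.2622]
tool_rot: [[0.965, 0.005, 0.262], [-0.262, 0.001, 0.965], [0.005, -1.0, 0.002]]
ft_force: [0.4, -0.4, -0.6]
grip_width: 0.06
```

View pics/s6c.png

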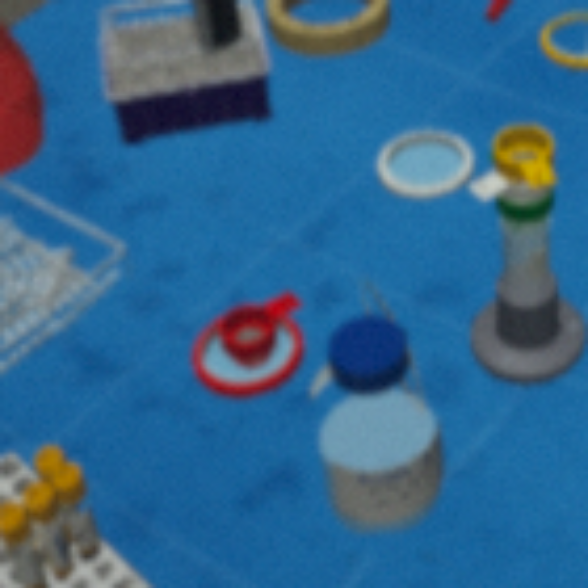

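```bash
python3 -m inch '[[[0.4,-4,-3,0,0,0,10],[0.4,-8,-6,0,0,0,20],[0.4,-12,-9,0,0,0,30],[0.4,-14.1,-10.8,0,0,0,40],[0.4,-14.1,-10.8,0,0,0,50],[0.4,-14.1,-10.8,0,0,0,60],[0.4,-14.1,-10.8,0,0,0,70.5],[0.4,-14.1,-10.8,0,0,0,70.5],[0.4,-14.1,-10.8,0,0,0,70.5]]]'
python3 - <<'E'
from h import *
d=snap('wrist','w2.png')
print(proj(d,[[.4615,.0845,.168]]))
cv2.imwrite('pics/w2c.png',cv2.resize(d['frame'][110:250,190:340,::-1],None,fx=4,fy=4,interpolation=cv2.INTER_CUBIC))
E
```

```text
time_s: 10.12
position: [0.4609, 0.0844, 0.2587]
tool_rot: [[0.572, -0.001, -0.82], [0.82, 0.0, 0.572], [-0.001, -1.0, 0.001]]
ft_force: [0.1, 0.4, 0.3]
grip_width: 0.0595
[[264.90349658 202.27433648]]
```

View pics/w2c.png

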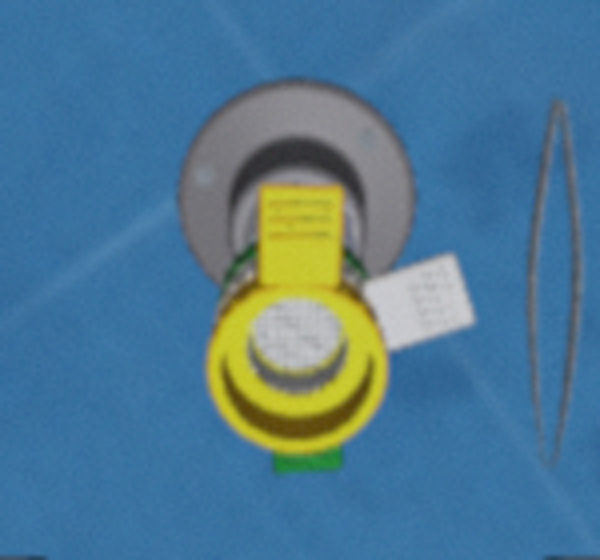

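```bash
python3 -m inch '[[[0.4,0.05,0,-4,0,0,0],[0.4,0.05,0,-8,0,0,0],[0.4,0.05,0,-9.5,0,0,0],[0.4,0.05,0,-10.1,0,0,0],[0.4,0.05,0,-10.1,0,0,0],[0.4,0.05,0,-10.1,0,0,0],[-1,0.05,0,-10.1,0,0,0],[-1,0.05,0,-10.1,0,0,0],[-1,0.05,0,-10.1,0,0,0],[-1,0.05,0,-10.1,0,0,0],[-1,0.05,0,-10.1,0,0,0]]]' 30
```

```text
time_s: 11.55
position: [0.4619, 0.0843, 0.159]
tool_rot: [[0.569, 0.001, -0.822], [0.822, -0.0, 0.569], [0.001, -1.0, -0.001]]
ft_force: [-1.1, -0.9, 5.3]
grip_width: 0.0355
```

```bash
python3 -m inch '[[[-1,0,0,0.5,0,0,0],[-1,0,0,1,0,0,0],[-1,0,0,1.5,0,0,0],[-1,0,0,2.2,0,0,0],[-1,0,0,3.2,0,0,0],[-1,0,0,4.5,0,0,0],[-1,0,0,6,0,0,0],[-1,0,0,6,0,0,0]]]'
python3 - <<'E'
from h import *
d=snap('side','s7.png');
cv2.imwrite('pics/s7c.png',cv2.resize(d['frame'][160:290,190:320,::-1],None,fx=4.5,fy=4.5))
print(np.round(env.observe()['q'],1))
E
```

```text
time_s: 12.55
position: [0.4622, 0.0844, 0.2196]
tool_rot: [[0.569, 0.003, -0.822], [0.822, -0.0, 0.569], [0.001, -1.0, -0.002]]
ft_force: [-1.1, 0.3, 0.3]
grip_width: 0.0349
[ -4.1  14.3  87.8  -0.   77.8 -59.4]
```

View pics/s7c.png

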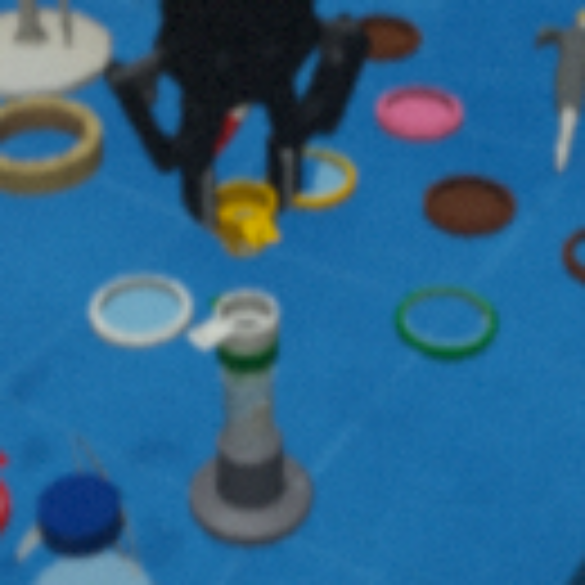

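```bash
python3 -m inch '[[[-1,2,-4,0,0,0,0],[-1,4,-8,0,0,0,0],[-1,6.5,-13,0,0,0,0],[-1,9,-18,0,0,0,0],[-1,11.5,-23,0,0,0,0],[-1,13.5,-27.5,0,0,0,0],[-1,14.4,-29.1,-2,0,0,0],[-1,14.4,-29.1,-6,0,0,0],[-1,14.4,-29.1,-10,0,0,0],[-1,14.4,-29.1,-14,0,0,0],[-1,14.4,-29.1,-16,0,0,0],[-1,14.4,-29.1,-16.5,0,0,0],[-1,14.4,-29.1,-16.5,0,0,0],[-1,14.4,-29.1,-16.5,0,0,0]]]'
python3 - <<'E'
from h import *
d=snap('side','s8.png'); s=env.observe()
p=s['position']; print((proj(d,[p-[0,0,.02],p-[0,0,p[2]-.008]])-[190,120])*4.2)
cv2.imwrite('pics/s8c.png',cv2.resize(d['frame'][120:260,190:330,::-1],None,fx=4.2,fy=4.2))
d=snap('wrist','w3.png')
E
```

```text
time_s: 14.35
position: [0.6061, -0.2068, 0.0544]
tool_rot: [[0.569, 0.002, -0.822], [0.822, -0.001, 0.569], [0.0, -1.0, -0.002]]
ft_force: [-0.7, -0.2, 0.4]
grip_width: 0.0354
[[288.80049286 305.234345  ]
 [288.7135228  331.47064608]]
```

View pics/s8c.png

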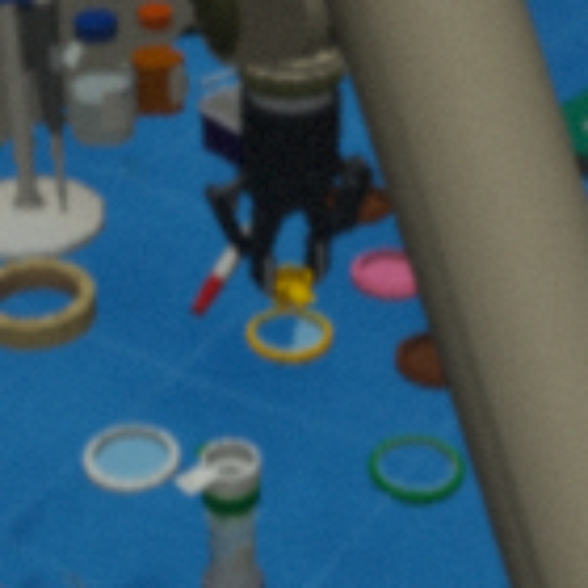

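View pics/w3.png

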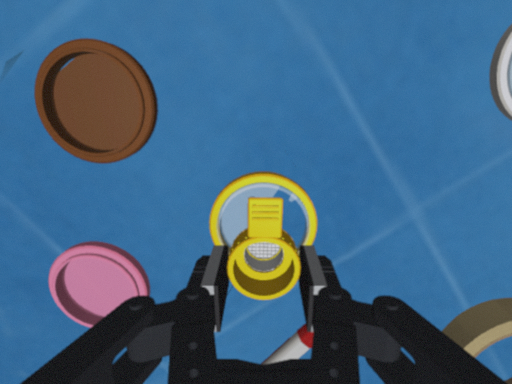

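The side view shows the yellow strainer hanging above the yellow dish centre (crop 289,333), and the wrist view confirms it is lined up.

```bash
python3 -m inch '[[[-1,0,0,-1.5,0,0,0],[-1,0,0,-2.5,0,0,0],[-1,0,0,-3.0,0,0,0],[-1,0,0,-3.2,0,0,0],[-1,0,0,-3.3,0,0,0],[-1,0,0,-3.3,0,0,0]]]'
```

```text
time_s: 15.2
position: [0.6055, -0.2066, 0.022]
tool_rot: [[0.569, 0.0, -0.822], [0.822, -0.001, 0.569], [-0.0, -1.0, -0.001]]
ft_force: [-7.1, 2.7, 14.0]
grip_width: 0.0356
```

```bash
python3 -m inch '[[[-1,0,0,0.1,0,0,0],[-0.1,0,0,0.1,0,0,0],[0.2,0,0,0.1,0,0,0],[0.4,0,0,0.1,0,0,0],[0.4,0,0,0.1,0,0,0],[0.4,0,0,0.2,0,0,0],[0.4,0,0,1,0,0,0],[0.4,0,0,3,0,0,0],[0.4,0,0,7,0,0,0],[0.4,0,0,12,0,0,0],[0.4,0,0,17,0,0,0],[0.4,0,0,20,0,0,0],[0.4,0,0,22,0,0,0],[0.4,0,0,22,0,0,0]]]'
python3 - <<'E'
from h import *
d=snap('side','s9.png');
cv2.imwrite('pics/s9c.png',cv2.resize(d['frame'][120:260,190:330,::-1],None,fx=4.2,fy=4.2))
E
```

```text
time_s: 16.95
position: [0.606, -0.2068, 0.2422]
tool_rot: [[0.569, 0.003, -0.822], [0.822, -0.002, 0.569], [0.0, -1.0, -0.004]]
ft_force: [-0.2, -0.7, -0.5]
grip_width: 0.0596
```

View pics/s9c.png

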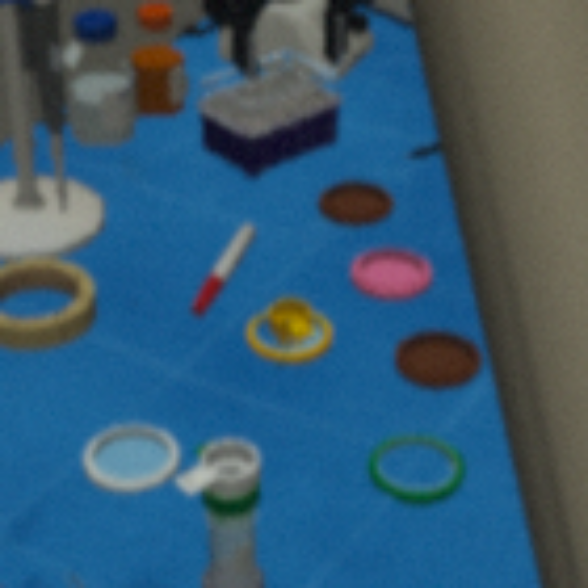

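```bash
python3 -m inch '[[[0.4,-2,4,0,0,0,-10],[0.4,-4,8,0,0,0,-20],[0.4,-6.5,13,0,0,0,-30],[0.4,-9,18,0,0,0,-40],[0.4,-11.5,23,0,0,0,-50],[0.4,-13.5,27.5,0,0,0,-60],[0.4,-14.4,29.1,0,0,0,-69.7],[0.4,-14.4,29.1,0,0,0,-69.7],[0.4,-14.4,29.1,0,0,0,-69.7],[0.4,-14.4,29.1,0,0,0,-69.7]]]'
python3 - <<'E'
from h import *
d=snap('wrist','w4.png')
print((proj(d,[[.4615,.0845,.152]])-[190,110])*4)
cv2.imwrite('pics/w4c.png',cv2.resize(d['frame'][110:250,190:340,::-1],None,fx=4,fy=4,interpolation=cv2.INTER_CUBIC))
E
```

```text
time_s: 18.25
position: [0.462, 0.0836, 0.2399]
tool_rot: [[0.969, -0.001, 0.248], [-0.248, -0.0, 0.969], [-0.001, -1.0, -0.0]]
ft_force: [-0.0, -0.3, 0.4]
grip_width: 0.0596
[[291.75976765 363.14245658]]
```

View pics/w4c.png

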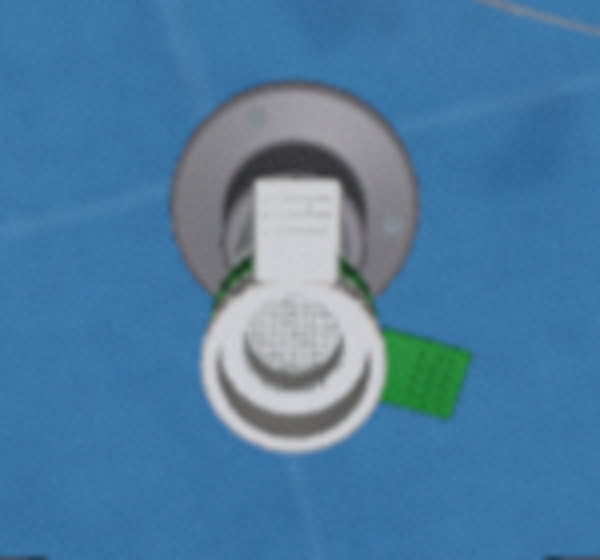

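```bash
python3 -m inch '[[[0.4,0,0,-4,0,0,0],[0.4,0,0,-7.5,0,0,0],[0.4,0,0,-9.2,0,0,0],[0.4,0,0,-9.8,0,0,0],[0.4,0,0,-9.8,0,0,0],[0.4,0,0,-9.8,0,0,0],[-1,0,0,-9.8,0,0,0],[-1,0,0,-9.8,0,0,0],[-1,0,0,-9.8,0,0,0],[-1,0,0,-9.8,0,0,0],[-1,0,0,-9.8,0,0,0]]]' 30
python3 -m inch '[[[-1,0,0,0.5,0,0,0],[-1,0,0,1,0,0,0],[-1,0,0,1.5,0,0,0],[-1,0,0,2.2,0,0,0],[-1,0,0,3.2,0,0,0],[-1,0,0,4.5,0,0,0],[-1,0,0,6,0,0,0],[-1,0,0,6,0,0,0]]]'
python3 - <<'E'
from h import *
d=snap('side','s10.png');
cv2.imwrite('pics/s10c.png',cv2.resize(d['frame'][160:290,190:320,::-1],None,fx=4.5,fy=4.5))
E
```

```text
time_s: 19.68
position: [0.4619, 0.0844, 0.143]
tool_rot: [[0.969, 0.001, 0.249], [-0.249, -0.0, 0.969], [0.001, -1.0, 0.0]]
ft_force: [-2.4, -1.2, 5.7]
grip_width: 0.0353
time_s: 20.68
position: [0.4622, 0.0844, 0.2036]
tool_rot: [[0.969, 0.003, 0.249], [-0.249, -0.0, 0.969], [0.003, -1.0, 0.0]]
ft_force: [-0.1, -0.1, -0.1]
grip_width: 0.0352
```

View pics/s10c.png

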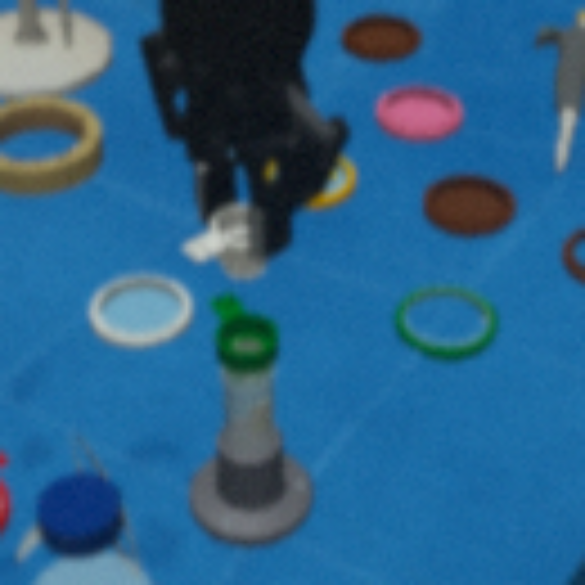

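```bash
python3 -m inch '[[[-1,4,-2.5,0,0,0,0],[-1,8,-5,0,0,0,0],[-1,12,-7.5,0,0,0,0],[-1,15.7,-9.8,0,0,0,0],[-1,15.7,-9.8,-4,0,0,0],[-1,15.7,-9.8,-8,0,0,0],[-1,15.7,-9.8,-12,0,0,0],[-1,15.7,-9.8,-14.5,0,0,0],[-1,15.7,-9.8,-14.9,0,0,0],[-1,15.7,-9.8,-14.9,0,0,0],[-1,15.7,-9.8,-14.9,0,0,0]]]'
python3 - <<'E'
from h import *
d=snap('side','s11.png'); s=env.observe()
p=s['position']; print((proj(d,[p-[0,0,.02],p-[0,0,p[2]-.008]])-[150,170])*4.2)
cv2.imwrite('pics/s11c.png',cv2.resize(d['frame'][170:310,150:290,::-1],None,fx=4.2,fy=4.2))
E
```

```text
time_s: 22.1
position: [0.6192, -0.0137, 0.0545]
tool_rot: [[0.969, 0.002, 0.249], [-0.249, -0.0, 0.969], [0.002, -1.0, 0.0]]
ft_force: [-0.3, 0.8, -0.2]
grip_width: 0.0354
[[298.00184815 218.08646064]
 [300.12291934 245.72525023]]
```

View pics/s11c.png

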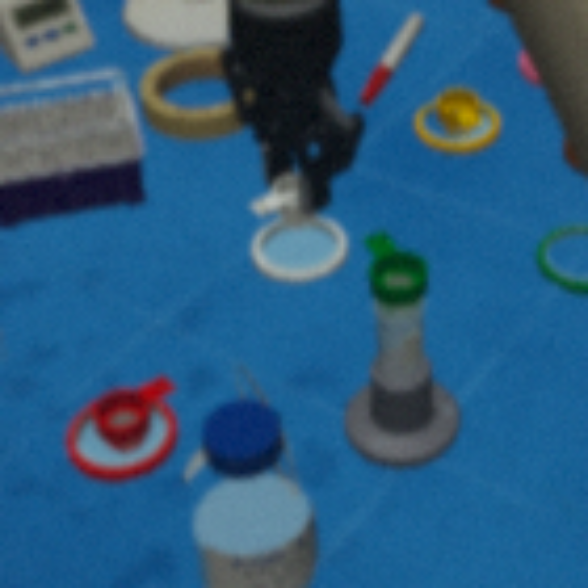

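The white strainer hangs above the centre of the white dish (crop 300,246).

```bash
python3 -m inch '[[[-1,0,0,-1.5,0,0,0],[-1,0,0,-2.5,0,0,0],[-1,0,0,-3.0,0,0,0],[-1,0,0,-3.2,0,0,0],[-1,0,0,-3.3,0,0,0],[-1,0,0,-3.3,0,0,0]]]'
```

```text
time_s: 22.9
position: [0.6183, -0.0135, 0.022]
tool_rot: [[0.969, -0.0, 0.248], [-0.248, -0.0, 0.969], [-0.0, -1.0, -0.0]]
ft_force: [-7.8, 0.8, 15.5]
grip_width: 0.0352
```

```bash
python3 -m inch '[[[-1,0,0,0.1,0,0,0],[-0.1,0,0,0.1,0,0,0],[0.2,0,0,0.1,0,0,0],[0.4,0,0,0.1,0,0,0],[0.4,0,0,0.1,0,0,0],[0.4,0,0,0.2,0,0,0],[0.4,0,0,1,0,0,0],[0.4,0,0,3,0,0,0],[0.4,0,0,7,0,0,0],[0.4,0,0,12,0,0,0],[0.4,0,0,17,0,0,0],[0.4,0,0,19,0,0,0],[0.4,0,0,20,0,0,0],[0.4,0,0,20,0,0,0]]]'
python3 - <<'E'
from h import *
d=snap('side','s12.png');
cv2.imwrite('pics/s12c.png',cv2.resize(d['frame'][170:310,150:290,::-1],None,fx=4.2,fy=4.2))
E
```

```text
time_s: 24.65
position: [0.6186, -0.0136, 0.2204]
tool_rot: [[0.969, 0.0, 0.249], [-0.249, -0.0, 0.969], [0.0, -1.0, 0.0]]
ft_force: [0.2, -0.4, 0.3]
grip_width: 0.0596
```

View pics/s12c.png

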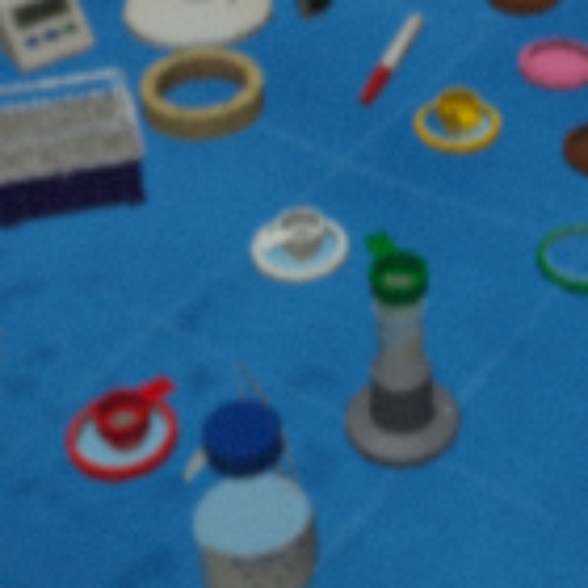

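```bash
python3 -m inch '[[[0.4,-4,2.5,0,0,0,10],[0.4,-8,5,0,0,0,20],[0.4,-12,7.5,0,0,0,30],[0.4,-15.7,9.8,0,0,0,40],[0.4,-15.7,9.8,0,0,0,50],[0.4,-15.7,9.8,0,0,0,60],[0.4,-15.7,9.8,0,0,0,71],[0.4,-15.7,9.8,0,0,0,71],[0.4,-15.7,9.8,0,0,0,71]]]'
python3 - <<'E'
from h import *
d=snap('wrist','w5.png')
print((proj(d,[[.4615,.0845,.136]])-[190,110])*4)
cv2.imwrite('pics/w5c.png',cv2.resize(d['frame'][110:250,190:340,::-1],None,fx=4,fy=4,interpolation=cv2.INTER_CUBIC))
E
```

```text
time_s: 25.82
position: [0.4615, 0.0844, 0.2198]
tool_rot: [[0.554, -0.001, -0.833], [0.833, 0.0, 0.554], [-0.001, -1.0, 0.001]]
ft_force: [-0.3, -0.2, 0.5]
grip_width: 0.0599
[[298.06296223 378.86744736]]
```

View pics/w5c.png

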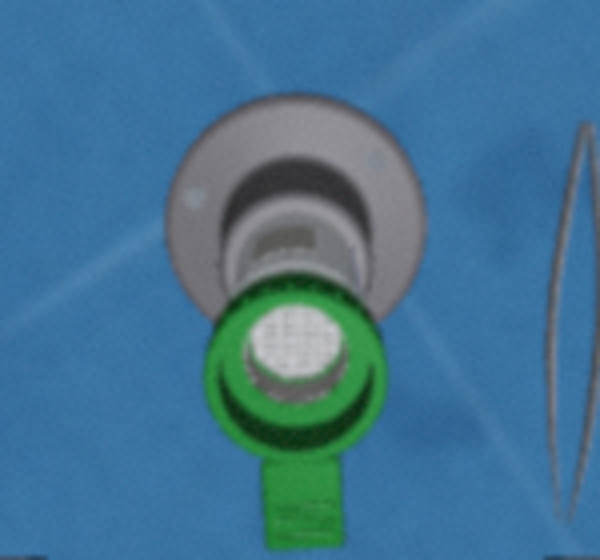

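```bash
python3 -m inch '[[[0.4,0,0,-4,0,0,0],[0.4,0,0,-7.5,0,0,0],[0.4,0,0,-9,0,0,0],[0.4,0,0,-9.4,0,0,0],[0.4,0,0,-9.4,0,0,0],[0.4,0,0,-9.4,0,0,0],[-1,0,0,-9.4,0,0,0],[-1,0,0,-9.4,0,0,0],[-1,0,0,-9.4,0,0,0],[-1,0,0,-9.4,0,0,0],[-1,0,0,-9.4,0,0,0]]]' 30
python3 -m inch '[[[-1,0,0,0.5,0,0,0],[-1,0,0,1,0,0,0],[-1,0,0,1.5,0,0,0],[-1,0,0,2.2,0,0,0],[-1,0,0,3.2,0,0,0],[-1,0,0,4.5,0,0,0],[-1,0,0,6,0,0,0],[-1,0,0,6,0,0,0]]]'
python3 - <<'E'
from h import *
d=snap('side','s13.png');
cv2.imwrite('pics/s13c.png',cv2.resize(d['frame'][160:290,190:320,::-1],None,fx=4.5,fy=4.5))
E
```

```text
time_s: 27.25
position: [0.4619, 0.0844, 0.127]
tool_rot: [[0.551, 0.001, -0.835], [0.835, -0.0, 0.551], [0.0, -1.0, -0.001]]
ft_force: [-2.0, 0.4, 5.1]
grip_width: 0.0355
time_s: 28.25
position: [0.4622, 0.0844, 0.1876]
tool_rot: [[0.551, 0.003, -0.835], [0.835, -0.0, 0.551], [0.001, -1.0, -0.002]]
ft_force: [0.2, -0.6, 0.7]
grip_width: 0.0349
```

View pics/s13c.png

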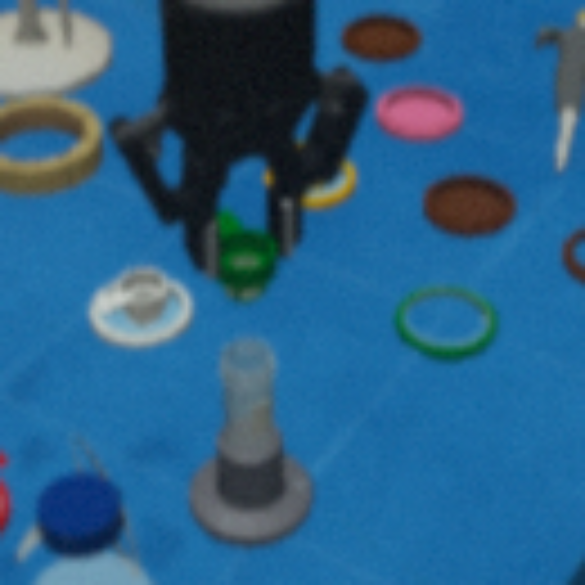

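```bash
python3 -m inch '[[[-1,-0.5,-4,0,0,0,0],[-1,-1,-8,0,0,0,0],[-1,-1.5,-12,0,0,0,0],[-1,-2,-16,0,0,0,0],[-1,-2.4,-20.2,0,0,0,0],[-1,-2.4,-20.2,-4,0,0,0],[-1,-2.4,-20.2,-8,0,0,0],[-1,-2.4,-20.2,-12,0,0,0],[-1,-2.4,-20.2,-13.3,0,0,0],[-1,-2.4,-20.2,-13.3,0,0,0],[-1,-2.4,-20.2,-13.3,0,0,0]]]'
python3 - <<'E'
from h import *
d=snap('side','s14.png'); s=env.observe()
p=s['position']; print((proj(d,[p-[0,0,.02],p-[0,0,p[2]-.008]])-[200,160])*4.2)
cv2.imwrite('pics/s14c.png',cv2.resize(d['frame'][160:300,200:340,::-1],None,fx=4.2,fy=4.2))
snap('wrist','w6.png')
E
```

```text
time_s: 29.68
position: [0.4383, -0.1179, 0.0545]
tool_rot: [[0.55, 0.002, -0.835], [0.835, -0.001, 0.55], [0.0, -1.0, -0.002]]
ft_force: [-0.9, 0.6, -0.0]
grip_width: 0.0354
[[376.07499885 269.75017461]
 [374.15095323 297.51134059]]
```

View pics/s14c.png

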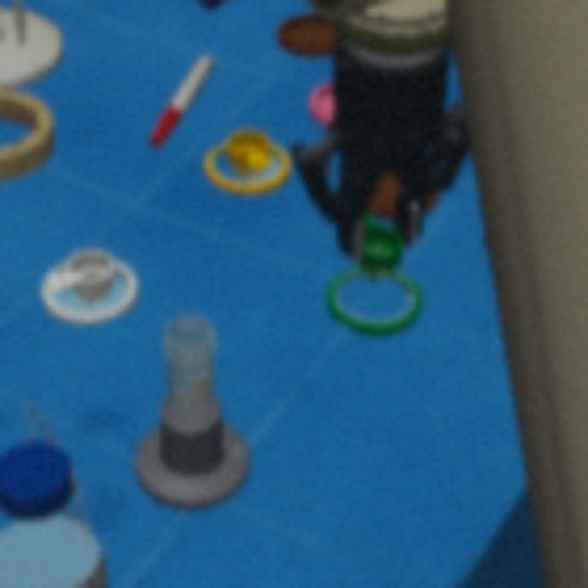

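View pics/w6.png

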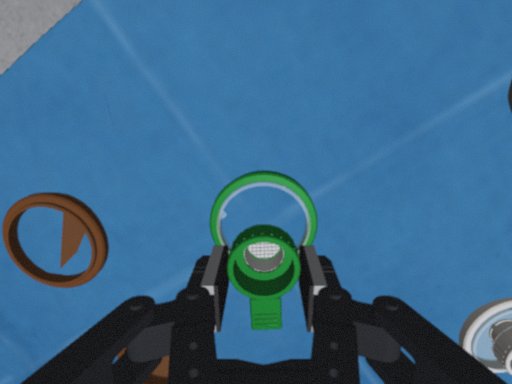

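The green strainer is centred over the green dish (crop 374,299).

```bash
python3 -m inch '[[[-1,0,0,-1.5,0,0,0],[-1,0,0,-2.5,0,0,0],[-1,0,0,-3.0,0,0,0],[-1,0,0,-3.2,0,0,0],[-1,0,0,-3.3,0,0,0],[-1,0,0,-3.3,0,0,0]]]'
```

```text
time_s: 30.52
position: [0.4378, -0.1177, 0.0219]
tool_rot: [[0.55, 0.001, -0.835], [0.835, -0.001, 0.55], [-0.0, -1.0, -0.002]]
ft_force: [-4.6, 2.2, 20.5]
grip_width: 0.0353
```

```bash
python3 -m inch '[[[-1,0,0,0.1,0,0,0],[-0.1,0,0,0.1,0,0,0],[0.2,0,0,0.1,0,0,0],[0.4,0,0,0.1,0,0,0],[0.4,0,0,0.1,0,0,0],[0.4,0,0,0.2,0,0,0],[0.4,0,0,1,0,0,0],[0.4,0,0,3,0,0,0],[0.4,0,0,7,0,0,0],[0.4,0,0,12,0,0,0],[0.4,0,0,17,0,0,0],[0.4,0,-5,20,0,0,0],[0.4,0,-10,20,0,0,0],[0.4,0,-15,20,0,0,0],[0.4,-4,-20,20,0,0,0],[0.4,-6,-23,20,0,0,0],[0.4,-6,-23,20,0,0,0]]]'
python3 - <<'E'
from h import *
d=snap('side','s15.png');t=snap('top','t15.png')
cv2.imwrite('pics/s15c.png',cv2.resize(d['frame'][160:330,150:320,::-1],None,fx=3.5,fy=3.5))
cv2.imwrite('pics/t15c.png',cv2.resize(t['frame'][135:235,140:340,::-1],None,fx=4,fy=4,interpolation=cv2.INTER_CUBIC))
E
```

```text
time_s: 32.65
position: [0.3763, -0.3492, 0.2206]
tool_rot: [[0.554, -0.0, -0.833], [0.833, -0.0, 0.554], [-0.0, -1.0, -0.0]]
ft_force: [-0.2, 0.7, -0.2]
grip_width: 0.0598
```

View pics/s15c.png

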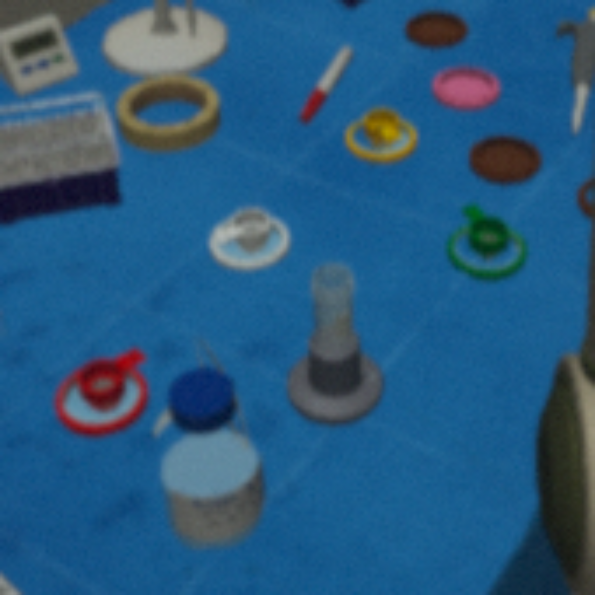

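View pics/t15c.png

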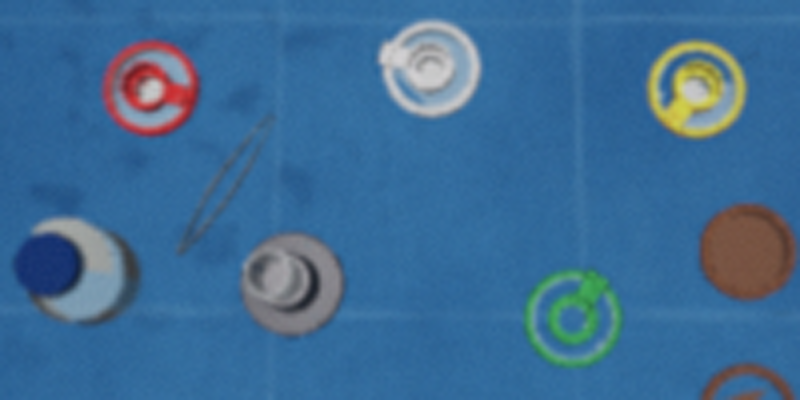

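All four strainers stand upright and near the centre of their own dishes. The dishes and bottle have not moved in the images, and the arm is clear. I'm handing the job in.

```bash
python3 -c "
from rig import env
print(env.close_job())"
```

```text
the job is handed in; nothing more can be done
None
```

I took the cascade apart from the top (red, yellow, white, green), and each strainer now stands upright in the dish of its own colour. I handed the job in at about 33 s of the 120 s allowed; it reports no verdict.

- **Placement:** the last top and side pictures show all four strainers upright near the centres of their dishes. I judged this by eye and did not measure the final offsets; while carried, each was lined up with its dish to within a few millimetres.
- **Surroundings:** in those pictures the dishes lie flat, and neither they nor the bottle has visibly moved. The gripper is empty and clear of everything.
- **Forces:** setting the strainers down pressed on the dish floors with about 10 to 20 N along the vertical, highest for green. The limits are 120 N at the wrist and 40 N for the arm or gripper body.
- **Disagreements:** the cameras differed by 2 to 3 mm on dish positions, and by up to 8 mm on the red strainer's position in the first pictures. The wrist camera settled the stack position, and nothing failed a check.

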